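Roll the drawing tube clear of the keyboard slot

TASK

The cardboard drawing tube blocks the keyboard slot under the low monitor riser. Using fingertips on its top only, roll it away from the riser until it rests lengthwise on the blue strip, centred over the strip's white middle line, then let go and leave it lying still. Do not lift or pinch the tube or reach down beside it to shove it, and leave the mug, the red can and the tape roll where they are.

Things in the scene. Friction and masses are not known exactly. Their poses are not given: they have to be found in the camera images.
- pad: fixed grey desk pad, 350 x 520 mm, top 4 mm above the desk, with a low white monitor riser (dark slot in front) along its far side. Origin on the desk, z up, x points to the riser: its front face is at x = +100 mm, 520 mm wide along y, top 40 mm above the desk; a keyboard on it from x = +140 mm, top 57 mm. The tube starts parallel to the riser, 5 to 15 mm off it. The pad ends at x = -250 mm.
- strip: blue strip with a white line along its middle, drawn flat on the pad (no height that can be felt), 70 mm wide along its x and 220 mm long along its y. Origin at its centre, axes parallel to those of the pad. Its distance from the tube (70 to 150 mm towards the robot side) differs every time.
- tube: cardboard drawing tube, black end caps, red stripe: a cylinder 60 mm in diameter, 200 mm long, 0.13 to 0.25 kg, lying on the pad, its top 64 mm above the desk. Origin on its axis at mid-length; y along the tube; x and z turn as it rolls (z up at start). A fingertip dragged along its top travels twice as far as the tube; let go, a slow tube stops within a few mm.
- mug: bystander: blue mug, 76 mm in diameter, 85 mm high, standing on the pad beyond one end of the tube. Origin at the centre of its underside.
- spray: bystander: red can, 54 mm in diameter, 115 mm high, standing on the pad beyond the other end of the tube. Origin at the centre of its underside.
- tape: bystander: yellow tape roll lying flat, 84 mm in outer diameter, 24 mm high, on the pad's robot side, beyond the strip. Origin at the centre of its underside.
Things that resemble listed ones, but are neither listed nor needed, are in the scene too. What is shaped like the tube but green or orange is not meant.

How it is judged:
On the way:
1. the tube has been rolled (not slid): it has turned by at least 1.2 rad (angle between tube's own z axis and vertical above 1.2 rad), for 0.05 s.
At the end, for the whole second after the job is handed in: The tube lies at rest on the pad with its axis within 12 mm of the strip's white middle line, within about 10 degrees of the strip's direction and within 40 mm of the strip's centre lengthwise (x of tube in the frame of strip between -0.012 and 0.012 m and y of tube in the frame of strip between -0.04 and 0.04 m and angle between the y axis of tube and the y axis of strip, either way round below 0.17 rad and height (world z) of tube between 0.031 and 0.037 m and linear speed of tube below 0.01 m/s); the robot touches nothing.
It fails at once if the tube was lifted (its axis more than 8 mm higher than when it lies on the pad) (height (world z) of tube above 0.042 m).
It fails at once if the fingers reached down beside the tube and pushed or pinched it (touching it with the grasp point less than 55 mm above the desk) (contact force between the fingers and tube above 0.5 N and height (world z) of the grasp point below 0.055 m).
It fails at once if the mug was moved more than 15 mm (distance of mug from where it was at the start of the episode above 0.015 m).
It fails at once if the red can was moved more than 15 mm (distance of spray from where it was at the start of the episode above 0.015 m).
It fails at once if the tape roll was moved more than 15 mm (distance of tape from where it was at the start of the episode above 0.015 m).
It also fails if it takes over 61 s, if anything falls off the work surface, if the arm or the gripper's body presses on something with over 40 N, if the wrist force passes 120 N, or if a joint passes its speed limit or range.

ROBOT

A 6-joint arm with a two-finger parallel gripper is mounted at the origin on the work surface. World frame = base frame: x ahead of the robot, y to its left, z up, the work surface at z = 0. Lengths are in m, angles in rad, forces in N, time in s.
With the tool pointing down it reaches from about 0.425 to 1.125 m from the base axis. Payload 14.9 kg.
Tool frame: the origin (TCP) lies on the centre line of the jaws, within the pads' length; the fingertips stand 14 mm ahead of it and the grasp point (between the pads) lies 5 mm behind it; z points along the fingers, y is the line along which they close (so a half turn about z gives the same grasp; the last joint's range is limited). The gripper opens to 91 mm and grips with 3 to 60 N. Pads are 32 mm wide; open, the fingers measure 118 mm over their backs; the gripper's body (76 mm by 178 mm) begins 60 mm behind the grasp point.
Start: joints at [-1.353, 0.379, 1.734, -0, 1.028, -0.033], TCP at [0.174, -0.678, 0.228] pointing down, gripper open.
Joint ranges: [-2.77, 2.77], [-0.74, 2.19], [0, 2.66], [-1.06, 4.2], [0.31, 2.87], [-3.08, 3.08]. Speed limits (rad/s): [1.89, 1.89, 2.39, 3.14, 3.14, 3.14].

INTERFACE

Orientations are given as a 3x3 rotation matrix whose columns are the frame's x, y, z axes.
In Python, from rig import monitor, get_image, close_job gives the robot as it stands.
- The arm moves only by the tool jog_arm, never from a script. Its argument "deltas" is a list of rows, each a list of 5 numbers: the opening, from 0 (shut) to 1 (fully open), then the shift along the tool's x, y, z in units of 0.1 m (1.0 is 0.1 m), then the turn about the tool's z in units of 0.5 rad (1.0 is 0.5 rad). In form: [[hand, x, y, z, twist], ...]. A call has 1 to 20 rows; each row is the pose to reach, as a shift and turn from the pose commanded when the call began, along the tool's axes at that moment; what a row does not reach only later rows make up. A row lasts 1/12 s, in which the tool goes at most 41.7 mm and 7.16 degrees, less where a joint would pass 70% of its speed; a pose out of reach is approached as far as the arm can. A call with a number of a shift or a turn outside -1 to 1 is refused whole. A call with a gripper value outside its range is refused whole. The fingers move at their own pace and stop on an object; the grip force is fixed at half the most. Time passes only in rows, so rows that repeat a pose let the fingers close. It gives the time, the measured TCP pose, the force, the opening and the grip force at its end, in the units of the state.
- monitor.get_state(): the state, without advancing time (a new reading comes with each control period).
- get_image(name): name is "scene" or "top" or "wrist"; returns a dict with "pixels" (400x640x3 uint8, blue, green, red), "fx", "fy", "cx", "cy" (pixels), "R" (3x3) and "t" (3): a world point X has camera coordinates R X + t; the wrist camera has in their place "tool_from_camera" (4x4, takes a point from camera to tool coordinates, whose origin is the TCP and whose axes are the flange's). Camera axes: x right, y down, z forward; pixel columns grow to the right and rows downward; lengths in m; the calibration is good to about 2 mm. A picture is of the moment at which its call begins: read the wrist's pose just before it. There is no depth.
- close_job(): hands the job in; it is judged then, once.
The state is a dict: "time": time; "joint_pos": joint angles; "dq": joint speeds; "joint_efforts": joint torques, N m; "ee_pos": TCP position; "tcp_rot": TCP orientation; "wrist_force": force on the tool from outside, world axes, zero at the start; "ft_torque": the same for the moment, N m; "finger_gap": opening from 0.0 (shut) to 1.0 (fully open); "grip_force": force on a finger pad.
Only numpy, scipy, OpenCV 4.12 (cv2) and the standard library are available. Lean on these libraries where they do the work, as an engineer would, in place of code of your own. Each camera call takes 0.05 s, during which the arm holds its last target. There are 200 camera calls.

## Working session

There is one attempt and no reset: what is moved stays moved. The work goes in short steps, Python scripts to look and compute and a tool call to move; the robot and the scene stay as the last step left them, time stands still between calls to the robot, and variables do not carry over. Pictures are saved under pics/ and viewed, at most 10 in all, crops included, and the job is handed in when it is done.

Besides the shell and the picture viewer there is one more tool, called after "Call:" as name(argument=value, ...) on one line, values as JSON. jog_arm: Moves the arm, as the interface text tells. Shifts and turns lie within -1 to 1; 1 stands for 0.1 m of shift or 0.5 rad of turn. Its arguments: {"type":"object","properties":{"deltas":{"type":"array"}},"required":["deltas"]}

```bash
mkdir -p pics; cat > h.py <<'E'
import numpy as np, cv2
from rig import monitor, get_image, close_job
def ray(c,u,v,z):
    K=np.array([[c['fx'],0,c['cx']],[0,c['fy'],c['cy']],[0,0,1]])
    R=np.array(c['R']);t=np.array(c['t'])
    d=R.T@np.linalg.solve(K,[u,v,1.]);o=-R.T@t
    return o+d*(z-o[2])/d[2]
E
python3 - <<'E'
from h import *
import pickle
s=monitor.get_state();print(s)
for n in('top','scene'):
    c=get_image(n);pickle.dump(c,open(n+'.pkl','wb'));cv2.imwrite(f'pics/{n}0.png',c['pixels'])
    print(n,c['fx'],c['R'],c['t'])
E
```

```text
{'time': 0.0, 'joint_pos': array([-1.35329466e+00,  3.79400367e-01,  1.73476058e+00,  2.58243659e-05,
        1.02849565e+00, -3.33233665e-02]), 'dq': array([ 3.03780623e-04,  2.46161728e-06,  1.42100231e-03,  2.34474093e-03,
       -1.08012791e-03, -1.28432519e-03]), 'joint_efforts': array([-6.45176478e-04, -7.63722682e+01, -4.34369338e+01,  6.50332519e-02,
        4.24209761e-02, -6.35642391e-05]), 'ee_pos': array([ 0.17364683, -0.6777397 ,  0.22730398]), 'tcp_rot': array([[ 9.68711293e-01,  2.48190223e-01, -2.07989999e-04],
       [ 2.48190304e-01, -9.68710733e-01,  1.04364425e-03],
       [ 5.75401546e-05, -1.06261107e-03, -9.99999434e-01]]), 'wrist_force': array([ 0.54854222, -0.42887674, -0.27368874]), 'ft_torque': array([-0.0045552 , -0.08758747,  0.00662563]), 'grip_force': 0.0, 'finger_gap': 1.0018884238030448}
top 492.1527516835242 [[ 0.00635923 -0.99985733 -0.01564861]
 [-0.99099377 -0.00420812 -0.13384181]
 [ 0.13375687  0.01635881 -0.99087915]] [0.06452466 0.57241481 0.87995726]
scene 478.60430731150007 [[ 0.48982169  0.87175672 -0.01072057]
 [ 0.64196428 -0.36897164 -0.67211739]
 [-0.58987844  0.32233546 -0.74036699]] [-0.30325442 -0.32073119  1.32026765]
```

View pics/top0.png

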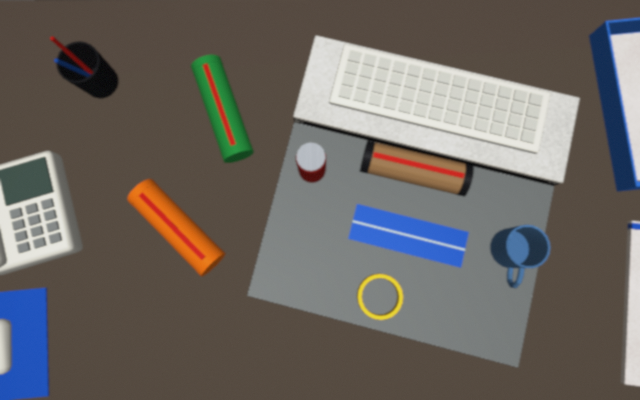

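View pics/scene0.png

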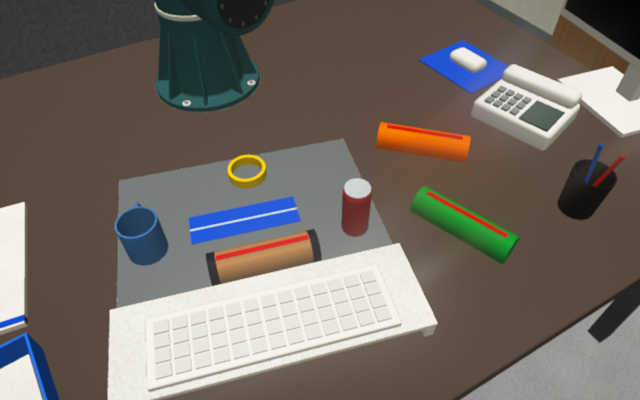

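Candidates in the top view:
- Tube: brown with black caps at (417,167), green at (222,108), orange at (175,227). I choose the brown one.
- Strip: blue with a white line at (409,236). The blue mat at (20,340) and the blue tray at (615,100) are not meant.

Bystanders are the can at (312,162), the mug at (522,247) and the tape at (380,297). I'll check the choice in one enlarged crop.

```bash
python3 - <<'E'
from h import *
im=cv2.imread('pics/top0.png')[125:275,340:490]
cv2.imwrite('pics/crop.png',cv2.resize(im,None,fx=4,fy=4,interpolation=cv2.INTER_CUBIC))
E
```

```text
(no output)
```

View pics/crop.png

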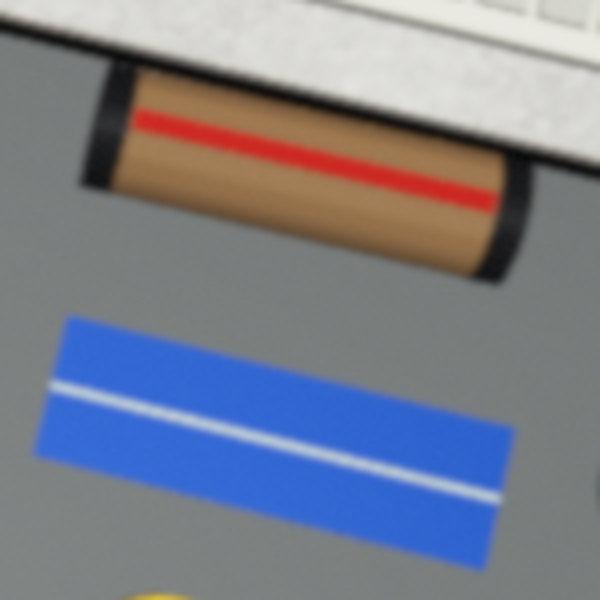

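The crop shows the brown tube with black caps. Its red stripe ends at crop (134,120) and (497,202), and its robot-side edge runs (80,185)-(500,283). The blue strip's corners are (70,315), (516,430), (485,571), (34,457), and its white line runs (49,385)-(502,499).

```bash
python3 - <<'E'
from h import *
import pickle
c=pickle.load(open('top.pkl','rb'));sc=pickle.load(open('scene.pkl','rb'))
f=lambda x,y,z:ray(c,340+(x+.5)/4-.5,125+(y+.5)/4-.5,z)
np.set_printoptions(precision=4,suppress=True)
S=np.array([f(*p,.004) for p in[(70,315),(516,430),(485,571),(34,457)]])
L=np.array([f(*p,.004) for p in[(49,385),(502,499)]])
print('strip',S,'edges',np.linalg.norm(S-np.roll(S,-1,0),axis=1)); ctr=(S.mean(0)+L.mean(0))/2
d=(L[0]-L[1])[:2];d/=np.linalg.norm(d);n=np.array([d[1],-d[0]]);n*=np.sign(n[0])
print('ctr',ctr,'line ctr',L.mean(0),'y dir',d,np.degrees(np.arctan2(d[1],d[0])),'x dir',n,np.linalg.norm(L[0]-L[1]))
T=np.array([f(*p,.064) for p in[(134,120),(497,202)]]);e=(T[0]-T[1])[:2]
print('stripe',T,np.linalg.norm(e),np.degrees(np.arctan2(e[1],e[0])))
# silhouette near edge: axis at distance 30mm from plane through the camera and edge
o=-np.array(c['R']).T@c['t']
E=[f(*p,0.02) for p in[(80,185),(500,283)]]
m=np.cross(E[0]-o,E[1]-o);m/=np.linalg.norm(m)
if m[0]<0:m=-m
mid=(T[0]+T[1])/2
q=np.array([mid[0],mid[1],.034]); dist=m@(q-o); print('dist of guessed axis from sil plane',dist)
corr=(0.03-dist)/(m[:2]@n); print('silhouette axis',q[:2]+n*corr)
print('tube rel strip (n,d):',(q[:2]-ctr[:2])@n,(q[:2]-ctr[:2])@d,'sil',(q[:2]-ctr[:2])@n+corr)
for nm,u,v,z in[('can',312,154,.115),('mug',526,242,.085),('tape',380,297,.024),('riserL',294,121,.04),('riserR',562,182,.04)]:
    p=ray(c,u,v,z);print(nm,p,(p[:2]-ctr[:2])@n,(p[:2]-ctr[:2])@d)
# scene check
K=lambda X:(lambda x:(sc['fx']*x[0]/x[2]+sc['cx'],sc['fy']*x[1]/x[2]+sc['cy']))(np.array(sc['R'])@X+sc['t'])
print('scene proj strip line, stripe',[np.round(K(X),1) for X in [*L,*T]])
s=monitor.get_state();R=s['tcp_rot']
print('tool yaw x',np.degrees(np.arctan2(R[1,0],R[0,0])),'y',np.degrees(np.arctan2(R[1,1],R[0,1])))
E
```

```text
strip [[ 0.5735 -0.0175  0.004 ]
 [ 0.519  -0.2303  0.004 ]
 [ 0.452  -0.2132  0.004 ]
 [ 0.5048  0.0001  0.004 ]] edges [0.2196 0.0691 0.2198 0.0709]
ctr [ 0.5126 -0.115   0.004 ] line ctr [ 0.5128 -0.1148  0.004 ] y dir [0.241  0.9705] 76.05599645489747 x dir [ 0.9705 -0.241 ] 0.22175944671666561
stripe [[ 0.6561 -0.0429  0.064 ]
 [ 0.6184 -0.2074  0.064 ]] 0.16877163591249608 77.09241002733054
dist of guessed axis from sil plane 0.028791086732366807
silhouette axis [ 0.6384 -0.1255]
tube rel strip (n,d): 0.12341004171224892 0.020192840353257774 sil 0.1246459703073187
can [0.645  0.0684 0.115 ] 0.08430005890559483 0.20989481087626208
mug [ 0.4963 -0.3049  0.085 ] 0.029965320199782753 -0.18815140212049536
tape [ 0.3968 -0.0572  0.024 ] -0.12627080206488525 0.0282248650875882
riserL [0.7269 0.1046 0.04  ] 0.15505659760933377 0.26476768085989727
riserR [ 0.6106 -0.3957  0.04  ] 0.16273327356818568 -0.24877748093272462
scene proj strip line, stripe [array([296.4, 208.3]), array([188.9, 231.3]), array([307.2, 236.2]), array([214.7, 258.4])]
tool yaw x 14.367163525123686 y -75.63283378544534
```

Edge lengths come out right: 220 x 70 mm strip, and the silhouette agrees with the stripe to 1 mm. The tube is 124 mm from the line and +20 mm lengthwise. The can, mug and tape are clear of the path. I'll start moving towards it, with the tool x turned to the strip's x.

Call:
jog_arm(deltas=[[1,0.3,-0.2,0,0.24],[1,0.65,-0.45,0,0.48],[1,1,-0.7,0,0.72],[1,1,-0.7,0,0.99],[1,1,-0.7,0,0.99]])

```text
time: 0.52
ee_pos: [0.2544, -0.5839, 0.2278]
tcp_rot: [[0.969, -0.245, -0.0], [-0.245, -0.969, 0.001], [-0.0, -0.001, -1.0]]
wrist_force: [-0.1, -1.0, 0.1]
finger_gap: 1.001
grip_force: 0.0
```

Call:
jog_arm(deltas=[[1,0.17,-0.33,0,0],[1,0.33,-0.67,0,0],[1,0.5,-1,0,0]])

```text
time: 0.77
ee_pos: [0.3258, -0.5003, 0.2278]
tcp_rot: [[0.971, -0.239, -0.0], [-0.239, -0.971, 0.0], [-0.0, 0.0, -1.0]]
wrist_force: [0.7, -0.7, 0.4]
finger_gap: 1.0
grip_force: 0.0
```

Call:
jog_arm(deltas=[[1,0.17,-0.33,0,0],[1,0.33,-0.67,0,0],[1,0.5,-1,0,0]])

```text
time: 1.02
ee_pos: [0.399, -0.415, 0.2279]
tcp_rot: [[0.971, -0.239, -0.0], [-0.239, -0.971, -0.0], [0.0, 0.0, -1.0]]
wrist_force: [1.6, -0.7, -0.5]
finger_gap: 1.001
grip_force: 0.0
```

Call:
jog_arm(deltas=[[1,0.17,-0.33,0,0],[1,0.33,-0.67,0,0],[1,0.5,-1,0,0]])

```text
time: 1.27
ee_pos: [0.472, -0.3301, 0.228]
tcp_rot: [[0.971, -0.238, 0.0], [-0.238, -0.971, -0.0], [0.0, 0.0, -1.0]]
wrist_force: [1.0, -0.4, 1.0]
finger_gap: 0.998
grip_force: 0.0
```

Call:
jog_arm(deltas=[[1,0.17,-0.33,0,0],[1,0.33,-0.67,0,0],[1,0.5,-1,0,0]])

```text
time: 1.52
ee_pos: [0.5449, -0.2451, 0.2279]
tcp_rot: [[0.971, -0.238, -0.0], [-0.238, -0.971, -0.0], [0.0, 0.0, -1.0]]
wrist_force: [0.4, -1.1, -0.6]
finger_gap: 1.001
grip_force: 0.0
```

Call:
jog_arm(deltas=[[1,0.17,-0.33,0,0],[1,0.33,-0.67,0,0],[1,0.5,-1,0,0],[1,0.5,-1,0,0],[1,0.5,-1,0,0],[1,0.5,-1,0,0]])

```text
time: 2.02
ee_pos: [0.6165, -0.1616, 0.2276]
tcp_rot: [[0.971, -0.24, -0.001], [-0.24, -0.971, -0.0], [-0.001, 0.0, -1.0]]
wrist_force: [0.1, 0.5, -0.1]
finger_gap: 1.003
grip_force: 0.0
```

Call:
jog_arm(deltas=[[1,0.12,-0.2,0.3,0],[1,0.24,-0.4,0.6,0],[1,0.24,-0.4,0.9,0],[1,0.24,-0.4,1,0],[1,0.24,-0.4,1,0],[1,0.24,-0.4,1,0]])

```text
time: 2.52
ee_pos: [0.6493, -0.129, 0.1286]
tcp_rot: [[0.97, -0.243, -0.0], [-0.243, -0.97, 0.0], [-0.0, 0.0, -1.0]]
wrist_force: [0.5, -1.1, 0.7]
finger_gap: 0.999
grip_force: 0.0
```

Call:
jog_arm(deltas=[[1,0,0,0.25,0],[1,0,0,0.4,0],[1,0,0,0.46,0],[1,0,0,0.48,0],[1,0,0,0.48,0],[1,0,0,0.48,0]])

```text
time: 3.02
ee_pos: [0.6501, -0.1279, 0.0809]
tcp_rot: [[0.97, -0.242, 0.001], [-0.242, -0.97, -0.0], [0.001, -0.0, -1.0]]
wrist_force: [-0.2, 0.4, 0.6]
finger_gap: 0.998
grip_force: 0.0
```

Call:
jog_arm(deltas=[[1,0,0,0.02,0],[1,0,0,0.03,0],[1,0,0,0.035,0],[1,0,0,0.035,0],[1,0,0,0.035,0]])

```text
time: 3.43
ee_pos: [0.6511, -0.1281, 0.0781]
tcp_rot: [[0.97, -0.242, 0.003], [-0.242, -0.97, -0.001], [0.003, 0.0, -1.0]]
wrist_force: [0.5, -0.3, 11.7]
finger_gap: 1.001
grip_force: 5.5
```

Contact shows 11.7 N at TCP z 0.078, as expected. First stroke.

Call:
jog_arm(deltas=[[1,-0.03,0,0,0],[1,-0.07,0,0,0],[1,-0.12,0,0,0],[1,-0.17,0,0,0],[1,-0.22,0,0,0],[1,-0.27,0,0,0],[1,-0.32,0,0,0],[1,-0.37,0,0,0],[1,-0.42,0,0,0],[1,-0.45,0,0,0],[1,-0.47,0,0,0],[1,-0.48,0,0,0],[1,-0.48,0,0,0],[1,-0.48,0,0,0]])

```text
time: 4.6
ee_pos: [0.6044, -0.1168, 0.078]
tcp_rot: [[0.97, -0.242, 0.003], [-0.242, -0.97, -0.001], [0.003, 0.0, -1.0]]
wrist_force: [-1.2, -4.4, 11.7]
finger_gap: 1.002
grip_force: 5.7
```

```bash
python3 - <<'E'
from h import *
c=get_image('top');im=c['pixels'][125:275,340:490]
cv2.imwrite('pics/s1.png',cv2.resize(im,None,fx=4,fy=4,interpolation=cv2.INTER_CUBIC))
E
```

```text
(no output)
```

View pics/s1.png

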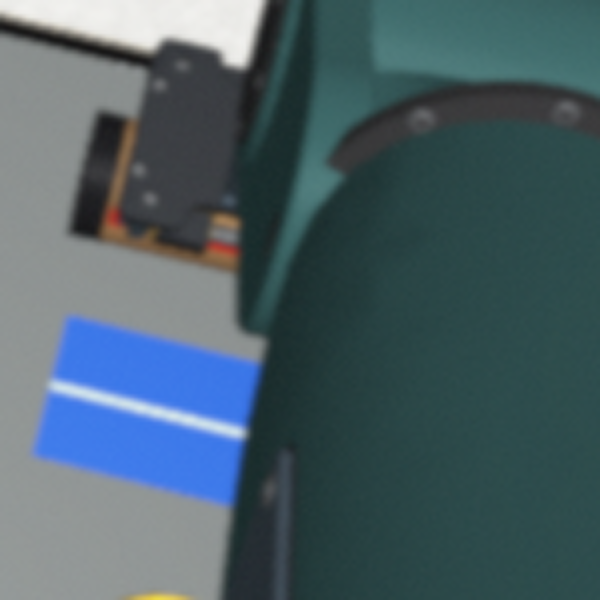

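The tube's robot-side left corner moved from crop (80,185) to (70,234). That is about 24 mm, half the finger travel, so it rolls straight without slip. Next strokes: lift, go forward 25 mm, press and drag 50 mm.

Call:
jog_arm(deltas=[[1,0,0,-0.1,0],[1,0,0,-0.1,0],[1,0.15,0,-0.1,0],[1,0.25,0,-0.1,0],[1,0.25,0,-0.07,0],[1,0.25,0,-0.03,0],[1,0.25,0,0,0],[1,0.25,0,0,0],[1,0.22,0,0,0],[1,0.17,0,0,0],[1,0.12,0,0,0],[1,0.06,0,0,0],[1,0,0,0,0],[1,-0.06,0,0,0],[1,-0.12,0,0,0],[1,-0.18,0,0,0],[1,-0.22,0,0,0],[1,-0.24,0,0,0],[1,-0.25,0,0,0],[1,-0.25,0,0,0]])

```text
time: 6.32
ee_pos: [0.5799, -0.1106, 0.0779]
tcp_rot: [[0.97, -0.242, 0.003], [-0.242, -0.97, -0.001], [0.003, 0.0, -1.0]]
wrist_force: [-0.8, -4.4, 20.7]
finger_gap: 0.999
grip_force: 10.6
```

```bash
python3 - <<'E'
from h import *
c=get_image('top');im=c['pixels'][125:275,340:490]
cv2.imwrite('pics/s2.png',cv2.resize(im,None,fx=4,fy=4,interpolation=cv2.INTER_CUBIC))
E
```

```text
(no output)
```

View pics/s2.png

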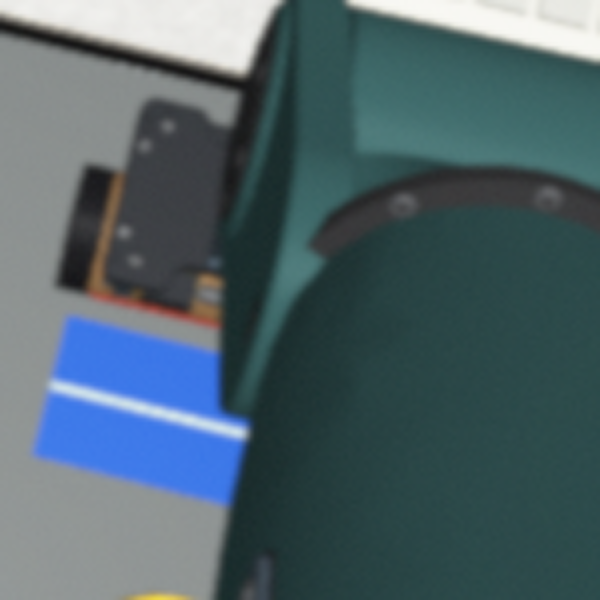

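The corner is now at crop (57,290), about 51 mm rolled in total and 73 mm to go. Third stroke, with slightly less pressure.

Call:
jog_arm(deltas=[[1,0,0,-0.1,0],[1,0,0,-0.1,0],[1,0.13,0,-0.1,0],[1,0.23,0,-0.1,0],[1,0.23,0,-0.07,0],[1,0.23,0,-0.03,0],[1,0.23,0,0,0],[1,0.23,0,0,0],[1,0.2,0,0,0],[1,0.15,0,0,0],[1,0.1,0,0,0],[1,0.04,0,0,0],[1,-0.02,0,0,0],[1,-0.08,0,0,0],[1,-0.14,0,0,0],[1,-0.2,0,0,0],[1,-0.24,0,0,0],[1,-0.26,0,0,0],[1,-0.27,0,0,0],[1,-0.27,0,0,0]])

```text
time: 8.03
ee_pos: [0.5539, -0.1042, 0.0779]
tcp_rot: [[0.97, -0.242, 0.004], [-0.242, -0.97, -0.001], [0.004, 0.0, -1.0]]
wrist_force: [-1.7, -4.3, 24.1]
finger_gap: 1.002
grip_force: 11.9
```

```bash
python3 - <<'E'
from h import *
c=get_image('top');im=c['pixels'][125:275,340:490]
cv2.imwrite('pics/s3.png',cv2.resize(im,None,fx=4,fy=4,interpolation=cv2.INTER_CUBIC))
E
```

```text
(no output)
```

View pics/s3.png

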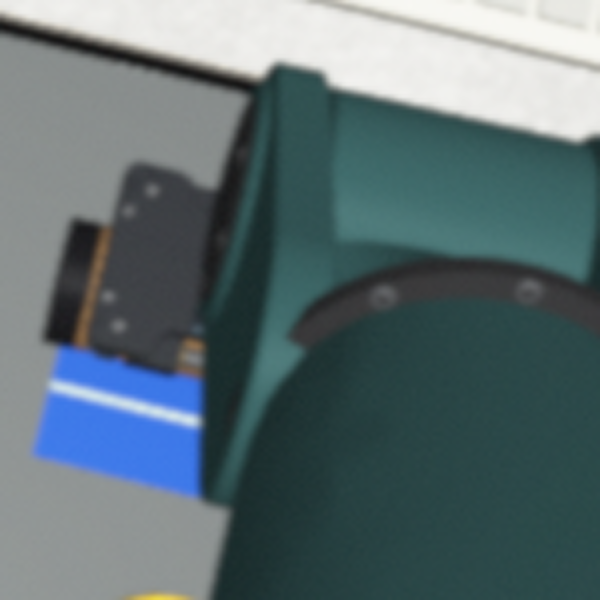

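The corner is at crop (43,344), with about 47 mm to go. Fourth stroke.

Call:
jog_arm(deltas=[[1,0,0,-0.1,0],[1,0,0,-0.1,0],[1,0.13,0,-0.1,0],[1,0.23,0,-0.1,0],[1,0.23,0,-0.07,0],[1,0.23,0,-0.03,0],[1,0.23,0,-0.01,0],[1,0.23,0,-0.005,0],[1,0.2,0,-0.005,0],[1,0.15,0,-0.005,0],[1,0.1,0,-0.005,0],[1,0.04,0,-0.005,0],[1,-0.02,0,-0.005,0],[1,-0.08,0,-0.005,0],[1,-0.14,0,-0.005,0],[1,-0.19,0,-0.005,0],[1,-0.22,0,-0.005,0],[1,-0.24,0,-0.005,0],[1,-0.25,0,-0.005,0],[1,-0.25,0,-0.005,0]])

```text
time: 9.75
ee_pos: [0.5292, -0.098, 0.0779]
tcp_rot: [[0.97, -0.242, 0.003], [-0.242, -0.97, -0.001], [0.003, 0.0, -1.0]]
wrist_force: [-2.0, -4.4, 20.4]
finger_gap: 1.0
grip_force: 10.2
```

```bash
python3 - <<'E'
from h import *
c=get_image('top');im=c['pixels'][125:275,340:490]
cv2.imwrite('pics/s4.png',cv2.resize(im,None,fx=4,fy=4,interpolation=cv2.INTER_CUBIC))
E
```

```text
(no output)
```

View pics/s4.png

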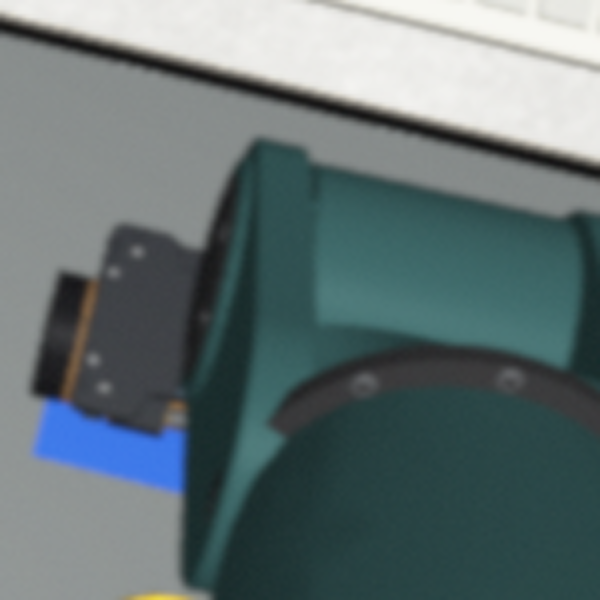

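The corner is at crop (31,397), with about 21 mm to go. The last stroke is 39 mm, slower, then hold, lift and move clear to look.

Call:
jog_arm(deltas=[[1,0,0,-0.1,0],[1,0,0,-0.1,0],[1,0.1,0,-0.1,0],[1,0.2,0,-0.1,0],[1,0.2,0,-0.07,0],[1,0.2,0,-0.03,0],[1,0.2,0,-0.01,0],[1,0.2,0,-0.005,0],[1,0.18,0,-0.005,0],[1,0.14,0,-0.005,0],[1,0.1,0,-0.005,0],[1,0.06,0,-0.005,0],[1,0.01,0,-0.005,0],[1,-0.04,0,-0.005,0],[1,-0.09,0,-0.005,0],[1,-0.13,0,-0.005,0],[1,-0.16,0,-0.005,0],[1,-0.18,0,-0.005,0],[1,-0.19,0,-0.005,0],[1,-0.19,0,-0.005,0]])

```text
time: 11.47
ee_pos: [0.5106, -0.0934, 0.078]
tcp_rot: [[0.97, -0.242, 0.002], [-0.242, -0.97, -0.001], [0.002, 0.0, -1.0]]
wrist_force: [-1.4, -3.8, 15.6]
finger_gap: 0.996
grip_force: 7.7
```

Call:
jog_arm(deltas=[[1,0,0,0,0],[1,0,0,0,0],[1,0,0,-0.05,0],[1,0,0,-0.2,0],[1,0,0,-0.5,0],[1,0,0,-0.8,0],[1,0,0,-1,0],[1,0,0,-1,0]])

```text
time: 12.13
ee_pos: [0.5115, -0.0933, 0.1809]
tcp_rot: [[0.97, -0.242, 0.005], [-0.242, -0.97, -0.001], [0.005, -0.0, -1.0]]
wrist_force: [1.3, 0.3, 1.8]
finger_gap: 1.004
grip_force: 0.0
```

Call:
jog_arm(deltas=[[1,0,0.3,0,0],[1,0,0.7,0,0],[1,0,1,0,0]])

```text
time: 12.38
ee_pos: [0.4847, -0.1911, 0.1766]
tcp_rot: [[0.971, -0.24, -0.001], [-0.24, -0.971, 0.0], [-0.001, -0.0, -1.0]]
wrist_force: [-0.3, 0.1, -0.8]
finger_gap: 1.001
grip_force: 0.0
```

Call:
jog_arm(deltas=[[1,0,0.3,0,0],[1,0,0.7,0,0],[1,0,1,0,0]])

```text
time: 12.63
ee_pos: [0.4602, -0.2887, 0.1763]
tcp_rot: [[0.97, -0.242, -0.001], [-0.242, -0.97, 0.001], [-0.001, -0.0, -1.0]]
wrist_force: [-0.1, 0.2, 0.2]
finger_gap: 1.004
grip_force: 0.0
```

Call:
jog_arm(deltas=[[1,0,0.3,0,0],[1,0,0.7,0,0],[1,0,1,0,0],[1,0,1,0,0],[1,0,1,0,0]])

```text
time: 13.05
ee_pos: [0.4364, -0.3846, 0.1761]
tcp_rot: [[0.97, -0.244, -0.001], [-0.244, -0.97, 0.001], [-0.001, -0.001, -1.0]]
wrist_force: [0.2, -0.4, -0.3]
finger_gap: 1.001
grip_force: 0.0
```

```bash
python3 - <<'E'
from h import *
import pickle
c=get_image('top');pickle.dump(c,open('end.pkl','wb'));im=c['pixels'][125:275,340:490]
cv2.imwrite('pics/s5.png',cv2.resize(im,None,fx=4,fy=4,interpolation=cv2.INTER_CUBIC))
E
```

```text
(no output)
```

View pics/s5.png

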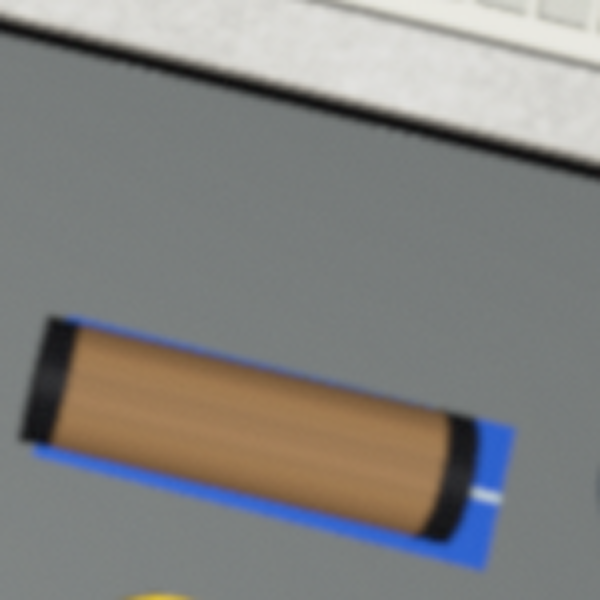

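The tube lies along the strip. Its edges run (22,440)-(440,542) and (50,317)-(478,417), with blue showing on both sides. I'll compute the offset.

```bash
python3 - <<'E'
from h import *
import pickle
a=pickle.load(open('top.pkl','rb'));c=pickle.load(open('end.pkl','rb'))
f=lambda p,z:ray(c,340+(p[0]+.5)/4-.5,125+(p[1]+.5)/4-.5,z)
ctr=np.array([.5127,-.1149]);d=np.array([.241,.9705]);n=np.array([.9705,-.241])
o=-np.array(c['R']).T@c['t']
def plane(p,q):
    m=np.cross(f(p,.02)-o,f(q,.02)-o);m/=np.linalg.norm(m);return m*np.sign(m[0])
for m,s in((plane((22,440),(440,542)),1),(plane((50,317),(478,417)),-1)):
    q=np.r_[ctr,.034];print('x',(s*.03-m@(q-o))/(m[:2]@n))
A,B=f((22,440),.03)[:2],f((440,542),.03)[:2]
print('near edge',[((P-ctr)@n,(P-ctr)@d) for P in(A,B)],'yaw',np.degrees(np.arctan2(*(A-B)[::-1])))
P=[(f(p,.034)[:2]-ctr)@d for p in((36,380),(466,480))];print('ends',P,np.mean(P))
df=cv2.absdiff(a['pixels'],get_image('top')['pixels']).max(2)
for k,(u,v) in dict(can=(312,162),tape=(380,297)).items(): print(k,df[v-28:v+28,u-25:u+25].max())
print('still',cv2.absdiff(c['pixels'],get_image('top')['pixels'])[195:265,340:462].max())
E
```

```text
x -5.97424550230815e-05
x -0.00043783087656102716
near edge [(np.float64(-0.030870995671639163), np.float64(0.11805048617203641)), (np.float64(-0.02914107923348172), np.float64(-0.08017663126395831))] yaw 76.55408872858007
ends [np.float64(0.11853349045188234), np.float64(-0.08476586978757465)] 0.016883810332153845
can 6
tape 4
still 6
```

The tube is 0.3 mm off the line, about 17 mm lengthwise and within 1° of the strip. It is lying still, with the can and tape untouched.

```bash
python3 -c "
from rig import close_job
print(close_job())"
```

```text
the job is handed in; nothing more can be done
None
```

The tube was rolled in five fingertip strokes and handed in lying still on the blue strip, measured about 0.3 mm off the white line, 17 mm off centre lengthwise and within 1° of the strip; the can and tape are unmoved in the pictures, and the mug was not measured but the fingers passed about 75 mm above it.

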